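# Turn the drying palm-sugar cake with the spatula

## Robot

A 7-joint arm with a two-finger parallel gripper is mounted at the origin on the work surface. World frame = base frame: x ahead of the robot, y to its left, z up, the work surface at z = 0. Lengths are in m, angles in degrees, forces in N, time in s.
With the tool pointing down it reaches from about 0.425 to 0.875 m from the base axis. Payload 9.9 kg.
Tool frame: the origin (TCP) lies at the very end of the fingers, on their centre line; the grasp point (between the pads) lies 19 mm behind it (ctrl.grip_depth is the distance from the TCP to the grasp point, in m); x points along the fingers, y is the direction in which the jaws open and shut, and the axes are right-handed (so a half turn about x gives the same grasp; the last joint's range is limited). The gripper opens to 85 mm and grips with 20 to 120 N. Pads are 22 mm wide; open, the fingers measure 114 mm over their backs; the gripper's body (76 mm by 85 mm) begins 54 mm behind the grasp point. The pads swing forward as they close: fully open they stand 13 mm farther back than shut.
Start: joints at [-78.541, 32.985, 1.427, 82.34, -0.859, 64.687, -3.237], TCP at [0.189, 0.648, 0.231] pointing down, gripper open.
Joint ranges: [-157.87, 157.87], [-19.46, 123.44], [-87.15, 90], [11.01, 140.99], [-62.26, 242.26], [9.8, 113.94], [-161.44, 161.44]. Speed limits (degrees/s): [127.2, 127.2, 172.46, 172.46, 180, 180, 180].

## Interface

Orientations are given as a 3x3 rotation matrix whose columns are the frame's x, y, z axes.
In Python, from cell import ctrl, viewer, recognise, tip_of gives the robot as it stands.
- The arm moves only by the tool send_rows, never from a script. Its argument "increments" is a list of rows, each a list of 4 numbers: the shift along the tool's x, y, z in m, then the turn about the tool's x in rad. In form: [[x, y, z, roll], ...]. A call has 1 to 10 rows; each row shifts and turns the commanded pose from where the row before left it, along the tool's axes as they then stand; what a row does not reach is not made up. A row lasts 1/10 s, in which the tool goes at most 50 mm and 8.59 degrees, less where a joint would pass 70% of its speed; a pose out of reach is approached as far as the arm can. A call is refused whole if a number of a shift passes 0.05 or a number of a turn 0.15, either way. A call with a gripper value outside its range is refused whole. "grip" is the gripper's target within -1 to 1 (fully open at 1, half-way at 0, shut at -1), set as the call begins (left out, the last holds). The fingers move at their own pace and stop on an object; "force" is the grip in N (left out, the last holds). Time passes only in rows, so rows that do not move let the fingers close. It gives the time, the measured TCP pose, the force and the opening at its end, in the units of the state.
- ctrl.state(): the state, without advancing time (a new reading comes with each control period).
- viewer.read_camera(name): name is "scene" or "top" or "wrist"; returns a dict with "img" (480x640x3 uint8, blue, green, red), "vertical_fov" (degrees; the focal length in pixels is half the picture's height over the tangent of half this angle, whatever the lens; pixels are square), "cx", "cy" (the principal point, pixels), "R" (3x3) and "t" (3): a world point X has camera coordinates R X + t; the wrist camera has in their place "tool_from_camera" (4x4, takes a point from camera to tool coordinates, whose origin is the TCP and whose axes are the tool frame's). Camera axes: x right, y down, z forward; pixel columns grow to the right and rows downward; lengths in m; the calibration is good to about 2 mm. The wrist camera is an equidistant fisheye: a pixel r from the principal point sees the ray r / f radians off the axis. A picture is of the moment at which its call begins: read the wrist's pose just before it. There is no depth.
- ctrl.finish_job(): hands the job in, once; it reports no verdict.
Trained networks look in a picture, given as the dict that the camera call returned (one of the last four; its "shot" number tells which), for a name from the list of things; names that differ only in an ending like _2 or _b are one class to them, and where a whole thing is asked for, a point or a joint stands for the part that bears it (a point fixed in the world has none). Each returns a list of dicts, best first, with "confidence" (0 to 1); they miss things now and then, are a little off and sometimes report something else, mostly with a low value. They report only what shows in the picture. A call takes as long as a camera call. They do not tell look-alikes from the thing itself.
- recognise(thing, picture): "centre" ([x, y, z] in m, in the coordinates of the camera as it stood for that picture, good to about 4 mm: the middle of the surface that is visible of it).
- tip_of(thing, picture): "centre" ([x, y, z] in m, in the coordinates of the camera as it stood for that picture, good to about 4 mm: a listed point, or the origin of a listed thing).
The state is a dict: "time": time; "joints": joint angles; "joint_vel": joint speeds; "joint_efforts": joint torques, N m; "tcp_pos": TCP position; "tool_rot": TCP orientation; "contact_force": force on the tool from outside, world axes, zero at the start; "moment": the same for the moment, N m; "grip_width": opening from 0.0 (shut) to 1.0 (fully open).
Only numpy, scipy, OpenCV 4.12 (cv2) and the standard library are available. Lean on these libraries where they do the work, as an engineer would, in place of code of your own. Each camera call takes 0.05 s, during which the arm holds its last target. There are 200 camera calls.

## Task

Draw the steel spatula out from under the low bamboo riser by the end of its handle and use it to flip the palm-sugar cake over, against the edge of the serving board, so that the cake lies flat on the board with its bevelled side up. The gripper must not touch the cake itself and the cobek and the sauce dishes must be left where they stand. Finally lay the spatula flat on the bare bench, off the board, and let go.

Things in the scene. Friction and masses are not known exactly. Their poses are not given: they have to be found in the camera images.
- cake_center (a point): Centre (half-way up) of the palm-sugar cake: hard brown loose disc, 90 mm across, 14 mm thick, about 110 g, z along its axis, up at the start. Its upper face at the start is flat, 89 mm wide; the lower is narrower (72 mm), with a bevel 6 mm high and 9 mm wide all round, so a thin blade on the bench enters about 6 mm under the rim before it meets the cake.
- cake: The same cake; origin at the centre of the face that is down at the start, z its own axis. It lies flat on the bench, 10 to 30 mm clear of the board's front edge. Pushed against that edge it is stopped there; levered up from its near side it turns about its far rim at the foot of the edge and tips over it, upside down, onto the board.
- board: Serving board fixed on the bench, 200 mm (x) by 180 mm (y), 12 mm thick, of pale wood. Origin at the centre of its underside, on the bench; x points horizontally from its front edge (where the cake lies) across the board, z up. The front edge is straight, along y, at x = -100 mm.
- spatula_grip (a point): Where to take the loose steel spatula (150 g): mid-height of its wooden handle, 14 mm from the free end. x points along the spatula to the blade's front edge, z up. Only the last 40 to 55 mm of the handle stick out from under the riser, so the gripper must come in leaning back from the riser about 35 degrees, and the spatula be drawn out along -x.
- spatula_tip (a point): Middle of the blade's front edge, at its underside: 231 mm ahead (x) of spatula_grip and 40 mm below it. Same axes.
- spatula: The same spatula; origin under the middle of the blade, x to the front edge, z up. Flat blade 90 mm long, 80 wide, 2 thick, flat on the bench; a rod 8 mm thick rises from its back to the straight handle, parallel to the blade, 120 mm long, 22 wide, 20 high, centre line 40 mm above the blade's underside, ending 200 mm behind this origin. It balances on the back part of the blade.
- riser: Low bamboo riser fixed on the bench, a little bridge: top board 170 (x) by 150 mm (y), underside 100 and upper side 112 mm above the bench, on two side panels along x, 126 mm clear between; two small pots on it, up to 152 mm high. Origin under its centre on the bench; x points inward from its open front (x = -85 mm), where the spatula's handle sticks out to -x.
- cobek: Bystander: wide clay cobek, 190 mm across, 45 mm high; origin at the centre of its underside.
- dish0: Bystander: white ceramic sauce dish, 72 mm across, 26 mm high, beyond the cake; origin at the centre of its underside.
- dish1: Bystander: the other, like sauce dish, to the robot's right; origin at the centre of its underside.
Things that resemble listed ones, but are neither listed nor needed, are in the scene too. There is more than one size of the cake; the job needs the largest.

How it is judged:
By the outcome, as a careful person would: the job done as asked, in the order asked, and still so for the second after the job is handed in, with the robot touching nothing.
It also fails if it takes over 51 s, if anything falls off the work surface, if the arm or the gripper's body presses on something with over 40 N, if the wrist force passes 120 N, or if a joint passes its speed limit or range.

## Working session

There is one attempt and no reset: what is moved stays moved. The work goes in short steps, Python scripts to look and compute and a tool call to move; the robot and the scene stay as the last step left them, time stands still between calls to the robot, and variables do not carry over. Pictures are saved under pics/ and viewed, about 8 in all and at most 12, crops included, and the job is handed in when it is done.

Besides the shell and the picture viewer there is one more tool, called as a command line: name --pt "numbers of a row" for each row, then --argument value for the rest. send_rows: Moves the arm, as the interface text tells. Its arguments: {"type":"object","properties":{"increments":{"type":"array","items":{"type":"array","items":{"type":"number"}}},"grip":{"type":"number"},"force":{"type":"number"}},"required":["increments"]}

```bash
ls; mkdir -p pics
cat > h.py <<'E'
import numpy as np, cv2
from cell import ctrl, viewer, recognise, tip_of
def world(c,P,s=None):
    P=np.array(P)
    if 'R' in c: return c['R'].__class__ and np.array(c['R']).T@(P-np.array(c['t']))
    T=np.array(c['tool_from_camera']); q=T[:3,:3]@P+T[:3,3]
    return np.array(s['tool_rot'])@q+np.array(s['tcp_pos'])
def st():
    s=ctrl.state(); print(s['time'],np.round(s['tcp_pos'],4),np.round(s['tool_rot'],3).tolist(),'F',np.round(s['contact_force'],1),'g',round(s['grip_width'],3),'j',np.round(s['joints'],1)); return s
E
python3 - <<'E'
from h import *
s=st()
for n in ["scene","top"]:
    c=viewer.read_camera(n); cv2.imwrite(f"pics/{n}0.png",c['img'])
    for t in ["cake_center","cake","board","spatula_grip","spatula_tip","spatula","riser","cobek","dish0"]:
        print(n,t,[(np.round(world(c,d['centre']),3).tolist(),round(d['confidence'],2)) for d in tip_of(t,c)][:4])
E
```

```text
pics
0.0 [0.1889 0.6476 0.2305] [[-0.0, 0.28, 0.96], [-0.002, 0.96, -0.28], [-1.0, -0.002, 0.0]] F [-0.5 -0.7  0.4] g 0.999 j [-78.5  33.    1.4  82.4  -0.9  64.7  -3.2]
scene cake_center [([0.304, 0.204, 0.006], 0.88), ([0.482, 0.134, 0.01], 0.63), ([0.343, 0.085, 0.008], 0.57)]
scene cake [([0.345, 0.08, -0.0], 0.85), ([0.304, 0.201, -0.001], 0.77), ([0.478, 0.134, 0.0], 0.65), ([0.372, -0.364, 0.003], 0.64)]
scene board [([0.49, 0.306, 0.004], 0.74)]
scene spatula_grip [([0.677, -0.206, 0.04], 0.95), ([0.723, -0.095, 0.004], 0.23)]
scene spatula_tip [([0.781, 0.001, 0.006], 0.89), ([0.677, -0.208, 0.04], 0.44)]
scene spatula [([0.759, -0.035, -0.003], 0.91), ([0.479, 0.135, 0.007], 0.62)]
scene riser [([0.725, -0.096, 0.005], 0.75)]
scene cobek [([0.723, 0.296, -0.002], 0.92)]
scene dish0 [([0.633, 0.105, 0.001], 0.96), ([0.369, -0.362, 0.002], 0.86)]
top cake_center [([0.343, 0.084, 0.004], 0.7), ([0.302, 0.201, 0.004], 0.67), ([0.481, 0.132, 0.008], 0.64)]
top cake [([0.342, 0.082, -0.002], 0.84), ([0.303, 0.203, -0.001], 0.79)]
top board [([0.489, 0.303, -0.005], 0.6)]
top spatula_grip [([0.678, -0.205, 0.044], 0.85), ([0.781, 0.007, 0.002], 0.63)]
top spatula_tip [([0.779, 0.009, 0.002], 0.59)]
top spatula []
top riser [([0.725, -0.097, 0.002], 0.79)]
top cobek [([0.725, 0.291, -0.001], 0.91)]
top dish0 [([0.374, -0.368, 0.003], 0.77), ([0.632, 0.103, 0.002], 0.62)]
```

View pics/top0.png

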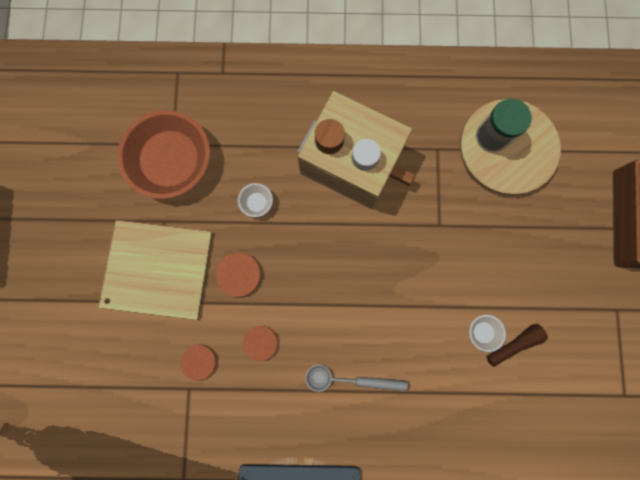

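View pics/scene0.png

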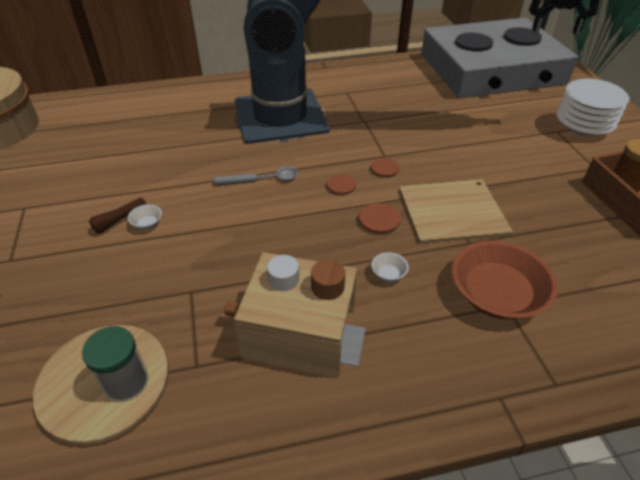

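The top view shows the cake at (238,275), the board's front edge running from (211,231) to (197,318), and the handle end sticking out of the riser at (410,178).

Run:
```python
from h import *
c=viewer.read_camera("top"); R=np.array(c['R']);t=np.array(c['t'])
f=240/np.tan(np.radians(c['vertical_fov']/2))
def px(u,v,z):
    d=R.T@np.array([(u-c['cx'])/f,(v-c['cy'])/f,1]); o=-R.T@t; return np.round(o+d*(z-o[2])/d[2],4)
for n,z,l in [("riser",.112,[(336,93),(410,128),(379,194),(300,153)]),("board",.012,[(116,221),(211,231),(197,318),(100,308)]),("handle",.05,[(404,171),(413,176),(411,185),(404,183)]),("cake",.014,[(238,275)]),("dish",.026,[(255,200)])]:
    print(n,[px(u,v,z)[:2].tolist() for u,v in l])
print("cam",-R.T@t)
w=viewer.read_camera("wrist"); print(np.round(w['tool_from_camera'],3))
im=c['img']; cv2.imwrite("pics/crop.png",np.hstack([cv2.resize(im[80:220,290:430],(400,400),interpolation=cv2.INTER_CUBIC),cv2.resize(im[200:340,130:270],(400,400),interpolation=cv2.INTER_CUBIC)]))
```

```text
riser [[0.8234, -0.0601], [0.7544, -0.2019], [0.6241, -0.1422], [0.7013, 0.0066]]
board [[0.5839, 0.389], [0.5661, 0.1915], [0.3895, 0.2097], [0.4062, 0.4051]]
handle [[0.6887, -0.2009], [0.6786, -0.2189], [0.6598, -0.2145], [0.6637, -0.2005]]
cake [[0.4763, 0.1314]]
dish [[0.6296, 0.1013]]
cam [ 0.41489956 -0.0384554   0.9194445 ]
[[ 0.001 -0.322  0.947 -0.142]
 [ 1.    -0.    -0.001  0.   ]
 [ 0.001  0.947  0.322 -0.082]
 [ 0.     0.     0.     1.   ]]
```

View pics/crop.png

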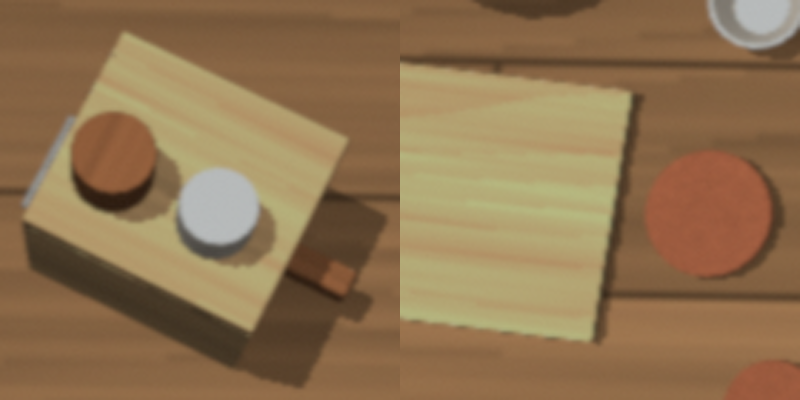

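send_rows --pt "-0.02 -0.045 0.01 0.1" --pt "-0.01 -0.045 0.01 0.15" --pt "0 -0.04 0.015 0.15" --pt "0 -0.04 0.02 0.15" --pt "0 -0.04 0.02 0.15" --pt "0 0 0 0.1"

```text
time: 1.7
tcp_pos: [0.1436, 0.4237, 0.2612]
tool_rot: [[-0.002, 0.887, 0.462], [-0.003, 0.462, -0.887], [-1.0, -0.003, 0.002]]
contact_force: [0.2, 0.8, 0.2]
grip_width: 1.002
```

Riser's front edge is roughly at crop (300,237), the handle stub's end at crop (350,280), giving about 49 mm of stick-out, and the white pot sits on the axis. I'll use a vertical grasp at the very end of the handle, since the interface has no tilt.

```bash
cat >> h.py <<'E'
def plan(wps, step=0.045, s=None):
    """wps: [(x,y,z,zyaw_deg)], tool down; prints rows in tool axes"""
    s=s or ctrl.state(); p=np.array(s['tcp_pos']); Rr=np.array(s['tool_rot']); a=np.arctan2(Rr[1,2],Rr[0,2]); rows=[]
    for x,y,z,d in wps:
        q=np.array([x,y,z]); da=(np.radians(d)-a+np.pi)%(2*np.pi)-np.pi
        n=int(np.ceil(max(np.linalg.norm(q-p)/step,abs(da)/0.13,1)))
        for i in range(n):
            zc=np.array([np.cos(a),np.sin(a),0]); yc=np.array([-np.sin(a),np.cos(a),0])*1.0
            yc=np.cross(zc,[0,0,-1]); dp=(q-p)/n
            rows.append([round(float(v),4) for v in (-dp[2],dp@yc,dp@zc,-da/n)]); a+=da/n
        p=q
    for i in range(0,len(rows),10): print(rows[i:i+10])
E
python3 - <<'E'
from h import *
plan([(.45,.25,.24,-62.5),(.66,-.10,.24,-100),(.672,-.216,.24,-116.1)])
E
```

```text
[[0.0026, 0.0239, 0.0369, 0.0], [0.0026, 0.0239, 0.0369, 0.0], [0.0026, 0.0239, 0.0369, 0.0], [0.0026, 0.0239, 0.0369, 0.0], [0.0026, 0.0239, 0.0369, 0.0], [0.0026, 0.0239, 0.0369, 0.0], [0.0026, 0.0239, 0.0369, 0.0], [0.0026, 0.0239, 0.0369, 0.0], [-0.0, 0.0025, 0.0407, 0.0654], [-0.0, 0.0051, 0.0405, 0.0654]]
[[-0.0, 0.0078, 0.0401, 0.0654], [-0.0, 0.0104, 0.0395, 0.0654], [-0.0, 0.0129, 0.0387, 0.0654], [-0.0, 0.0154, 0.0378, 0.0654], [-0.0, 0.0179, 0.0367, 0.0654], [-0.0, 0.0202, 0.0354, 0.0654], [-0.0, 0.0225, 0.0341, 0.0654], [-0.0, 0.0247, 0.0325, 0.0654], [-0.0, 0.0107, 0.0374, 0.0937], [-0.0, 0.0141, 0.0362, 0.0937]]
[[-0.0, 0.0174, 0.0347, 0.0937]]
```

send_rows --pt "0.0026 0.024 0.037 0" --pt "0.0026 0.024 0.037 0" --pt "0.0026 0.024 0.037 0" --pt "0.0026 0.024 0.037 0" --pt "0.0026 0.024 0.037 0" --pt "0.0026 0.024 0.037 0" --pt "0.0026 0.024 0.037 0" --pt "0.0026 0.024 0.037 0" --pt "0 0.0025 0.0407 0.0654" --pt "0 0.005 0.0405 0.0654"

```text
time: 2.7
tcp_pos: [0.4968, 0.1866, 0.2403]
tool_rot: [[0.0, 0.938, 0.346], [-0.0, 0.346, -0.938], [-1.0, 0.0, 0.0]]
contact_force: [0.5, -0.3, 0.3]
grip_width: 0.996
```

send_rows --pt "0 0.0078 0.04 0.0654" --pt "0 0.0104 0.0395 0.0654" --pt "0 0.013 0.0387 0.0654" --pt "0 0.0154 0.0378 0.0654" --pt "0 0.018 0.0367 0.0654" --pt "0 0.02 0.0354 0.0654" --pt "0 0.0225 0.034 0.0654" --pt "0 0.0247 0.0325 0.0654" --pt "0 0.0107 0.0374 0.0937" --pt "0 0.014 0.0362 0.0937"

```text
time: 3.7
tcp_pos: [0.6747, -0.1692, 0.24]
tool_rot: [[-0.0, 0.937, -0.35], [0.0, -0.35, -0.937], [-1.0, -0.0, 0.0]]
contact_force: [0.2, 0.2, -0.7]
grip_width: 1.001
```

send_rows --pt "0 0.0174 0.0347 0.0937" --pt "0 0 0 0"

```text
time: 3.9
tcp_pos: [0.6769, -0.2138, 0.2403]
tool_rot: [[-0.001, 0.897, -0.443], [-0.004, -0.443, -0.897], [-1.0, 0.001, 0.004]]
contact_force: [-0.2, -0.1, 0.8]
grip_width: 1.004
```

Run:
```python
from h import *
s=st(); w=viewer.read_camera("wrist"); cv2.imwrite("pics/w1.png",w['img'])
for t in ["spatula_grip","riser"]:
    print(t,[(np.round(world(w,d['centre'],s),4).tolist(),round(d['confidence'],2)) for d in tip_of(t,w)])
plan([(.672,-.216,.16,-116.1),(.672,-.216,.034,-116.1)],.02,s)
```

```text
3.9 [ 0.6769 -0.2138  0.2403] [[-0.001, 0.897, -0.443], [-0.004, -0.443, -0.897], [-1.0, 0.001, 0.004]] F [-0.2 -0.1  0.8] g 1.004 j [ -4.   39.8  35.   76.2 -22.6  70.8   5.8]
spatula_grip [([0.6775, -0.2069, 0.0374], 0.91)]
riser [([0.7264, -0.0968, -0.0033], 0.82)]
[[0.0161, -0.0007, 0.0008, -0.0006], [0.0161, -0.0007, 0.0008, -0.0006], [0.0161, -0.0007, 0.0008, -0.0006], [0.0161, -0.0007, 0.0008, -0.0006], [0.0161, -0.0007, 0.0008, -0.0006], [0.018, 0.0, 0.0, -0.0], [0.018, 0.0, 0.0, -0.0], [0.018, 0.0, 0.0, -0.0], [0.018, 0.0, 0.0, -0.0], [0.018, 0.0, 0.0, -0.0]]
[[0.018, 0.0, 0.0, -0.0], [0.018, 0.0, 0.0, -0.0]]
```

View pics/w1.png

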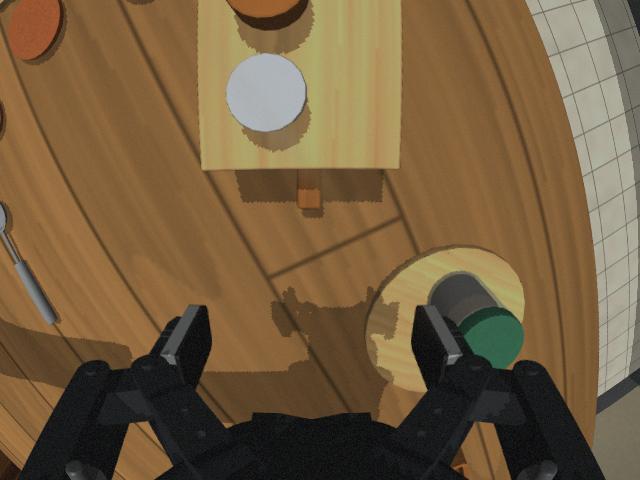

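The wrist view is aligned with the handle, whose end is at (310,209). The pot at (265,92) sits to the left of the axis. Descending.

send_rows --pt "0.03 -0.0015 0.002 0" --pt "0.03 -0.001 0.001 0" --pt "0.03 -0.001 0.001 0" --pt "0.025 0 0 0" --pt "0.02 0 0 0" --pt "0.015 0 0 0" --pt "0 0 0 0" --grip 0.3

```text
time: 4.75
tcp_pos: [0.6729, -0.2065, 0.0884]
tool_rot: [[-0.003, 0.902, -0.431], [0.002, -0.431, -0.902], [-1.0, -0.003, -0.0]]
contact_force: [0.0, -0.1, 0.2]
grip_width: 0.649
```

send_rows --pt "0.015 0 0 0" --pt "0.015 0 0 0" --pt "0.012 0 0 0" --pt "0.008 0 0 0" --pt "0.005 0 0 0" --pt "0 0 0 0"

```text
time: 5.35
tcp_pos: [0.6733, -0.2085, 0.0346]
tool_rot: [[-0.001, 0.901, -0.433], [0.0, -0.433, -0.901], [-1.0, -0.001, 0.0]]
contact_force: [0.2, -0.1, -0.3]
grip_width: 0.649
```

send_rows --pt "0 0 0 0" --pt "0 0 0 0" --pt "0 0 0 0" --pt "0 0 0 0" --pt "0 0 0 0" --grip -1 --force 60

```text
time: 5.85
tcp_pos: [0.6738, -0.2088, 0.0358]
tool_rot: [[0.001, 0.901, -0.433], [-0.0, -0.433, -0.901], [-1.0, 0.001, 0.0]]
contact_force: [0.6, 0.0, 1.2]
grip_width: 0.236
```

Run:
```python
from h import *
s=st(); w=viewer.read_camera("wrist"); cv2.imwrite("pics/w2.png",w['img'])
```

```text
5.85 [ 0.6738 -0.2088  0.0358] [[0.001, 0.901, -0.433], [-0.0, -0.433, -0.901], [-1.0, 0.001, 0.0]] F [0.6 0.  1.2] g 0.236 j [ -1.8  50.   28.6  88.9 -29.3  48.6  12.1]
```

View pics/w2.png

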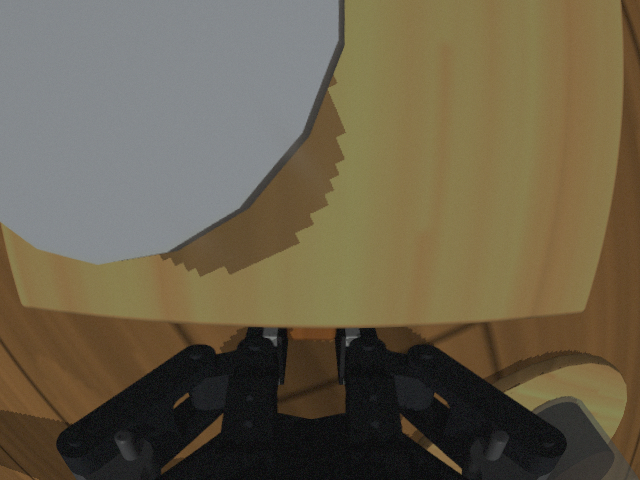

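The handle is between the pads, opening about 20 mm with no side load. The riser's edge runs clear ahead of the gripper at row 320. Drawing it out along tool +z.

send_rows --pt "0 0 0.01 0" --pt "0 0 0.02 0" --pt "0 0 0.025 0" --pt "0 0 0.025 0" --pt "0 0 0.025 0" --pt "0 0 0.025 0" --pt "0 0 0.025 0" --pt "0 0 0.025 0" --pt "0 0 0.025 0" --pt "0 0 0.025 0"

```text
time: 6.9
tcp_pos: [0.5717, -0.4183, 0.0354]
tool_rot: [[-0.001, 0.901, -0.435], [-0.0, -0.435, -0.901], [-1.0, -0.001, 0.0]]
contact_force: [1.0, 0.7, 0.9]
grip_width: 0.241
```

send_rows --pt "0 0 0.015 0" --pt "0 0 0.01 0" --pt "0 0 0 0"

```text
time: 7.2
tcp_pos: [0.5615, -0.4406, 0.0356]
tool_rot: [[-0.001, 0.9, -0.435], [-0.001, -0.435, -0.9], [-1.0, -0.0, 0.001]]
contact_force: [-0.5, -2.7, 1.5]
grip_width: 0.236
```

Run:
```python
from h import *
s=st(); w=viewer.read_camera("wrist"); cv2.imwrite("pics/w3.png",w['img'])
c=viewer.read_camera("top");cv2.imwrite("pics/top3.png",c['img'])
for n,p in [("w",w),("t",c)]:
  for t in ["spatula_grip","spatula_tip","spatula"]:
    print(n,t,[(np.round(world(p,d['centre'],s),4).tolist(),round(d['confidence'],2)) for d in tip_of(t,p)][:2])
```

```text
7.2 [ 0.5615 -0.4406  0.0356] [[-0.001, 0.9, -0.435], [-0.001, -0.435, -0.9], [-1.0, -0.0, 0.001]] F [-0.5 -2.7  1.5] g 0.236 j [ 20.3  50.1  26.5  87.4 -26.9  48.9  30.7]
w spatula_grip [([0.561, -0.4372, 0.0392], 0.57)]
w spatula_tip []
w spatula []
t spatula_grip []
t spatula_tip [([0.667, -0.2243, 0.0049], 0.75), ([0.7258, 0.2915, 0.0014], 0.65)]
t spatula [([0.6559, -0.2699, 0.0018], 0.92)]
```

View pics/top3.png

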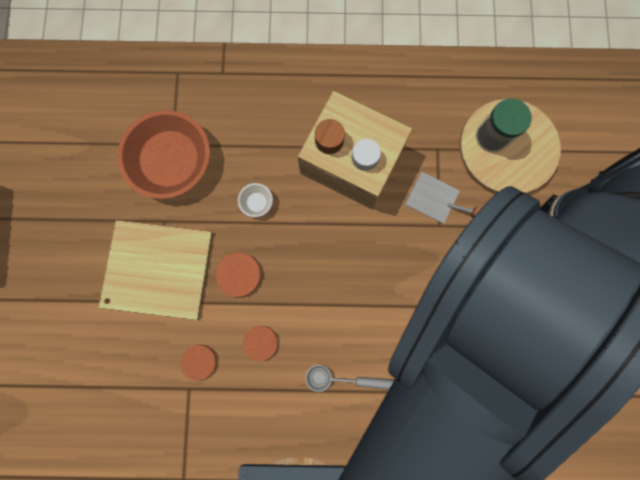

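The blade is out and clear of the riser at (433,198). Regrasping lower and farther up the handle.

send_rows --pt "0 0 0 0" --pt "0 0 0 0" --pt "0 0 -0.015 0" --pt "0.008 0 -0.02 0" --pt "0.008 0 0 0" --pt "0 0 0 0" --grip 0

```text
time: 8.2
tcp_pos: [0.5789, -0.4039, 0.0175]
tool_rot: [[-0.002, 0.902, -0.431], [0.002, -0.431, -0.902], [-1.0, -0.003, -0.001]]
contact_force: [-1.1, -0.5, 0.4]
grip_width: 0.499
```

send_rows --pt "0 0 0 0" --pt "0 0 0 0" --pt "0 0 0 0" --pt "0 0 0 0" --grip -1 --force 110

```text
time: 8.6
tcp_pos: [0.578, -0.4074, 0.0197]
tool_rot: [[0.0, 0.901, -0.434], [-0.0, -0.434, -0.901], [-1.0, 0.0, 0.0]]
contact_force: [-0.6, 0.1, -0.1]
grip_width: 0.239
```

send_rows --pt "-0.01 0 0 0" --pt "-0.03 0 0 0" --pt "-0.03 0 0 0" --pt "0 0 0 0"

```text
time: 9.0
tcp_pos: [0.5799, -0.4092, 0.0947]
tool_rot: [[0.006, 0.901, -0.434], [-0.005, -0.434, -0.901], [-1.0, 0.007, 0.002]]
contact_force: [-1.5, -1.2, -1.5]
grip_width: 0.24
```

Run:
```python
from h import *
s=st()
c=viewer.read_camera("top");sc=viewer.read_camera("scene");cv2.imwrite("pics/s4.png",sc['img'])
R=np.array(s['tool_rot']);p=np.array(s['tcp_pos'])
for n,q in [("t",c),("s",sc)]:
  for t in ["spatula_grip","spatula_tip","spatula"]:
    for d in tip_of(t,q)[:1]:
      X=world(q,d['centre']); print(n,t,np.round(X,4),'tool',np.round(R.T@(X-p),4),round(d['confidence'],2))
  for t in ["cake_center","board"]:
    print(n,t,[(np.round(world(q,d['centre']),4).tolist(),round(d['confidence'],2)) for d in tip_of(t,q)])
```

```text
9.0 [ 0.5799 -0.4092  0.0947] [[0.006, 0.901, -0.434], [-0.005, -0.434, -0.901], [-1.0, 0.007, 0.002]] F [-1.5 -1.2 -1.5] g 0.24 j [ 16.1  46.1  28.8  86.2 -25.4  53.8  26.8]
t spatula_grip [ 0.6721 -0.2242  0.0756] tool [ 0.0187  0.0027 -0.2067] 0.35
t spatula_tip [ 0.6708 -0.2219  0.0772] tool [ 0.0171  0.0006 -0.2082] 0.7
t spatula [ 0.6535 -0.2708  0.0758] tool [ 0.0186  0.0061 -0.1566] 0.9
t cake_center [([0.3454, 0.085, 0.0022], 0.69), ([0.3046, 0.2035, 0.0042], 0.68), ([0.4795, 0.1318, 0.008], 0.59), ([0.4839, 0.3003, -0.0042], 0.22)]
t board [([0.4876, 0.3006, -0.0037], 0.9), ([0.4764, 0.1346, 0.0009], 0.32)]
s spatula_tip [ 0.6743 -0.2283  0.0737] tool [ 0.0206  0.0064 -0.204 ] 0.93
s spatula [ 0.6501 -0.2662  0.0707] tool [ 0.0237  0.0011 -0.1594] 0.56
s cake_center [([0.303, 0.2058, 0.0076], 0.91), ([0.3418, 0.0837, 0.0031], 0.77)]
s board [([0.4882, 0.3044, 0.0012], 0.81)]
```

View pics/s4.png

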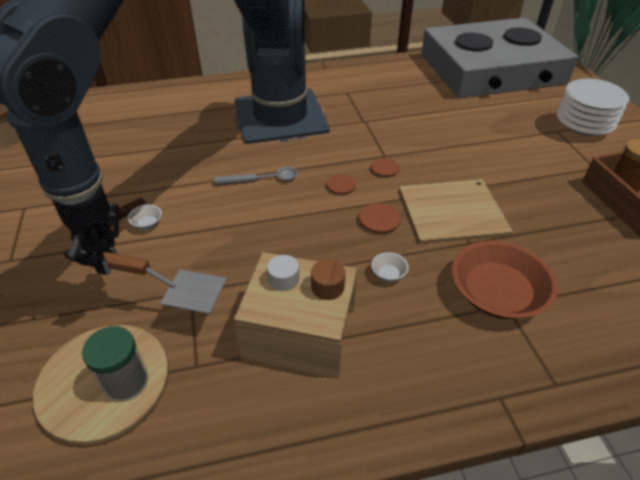

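The spatula is held level with its tip at about (205,290), clear of the bench. Lifting it over the riser and taking it to the cake's near side.

Run:
```python
from h import *
s=st()
plan([(.575,-.405,.21,-115.7),(.4536,-.153,.2,-95.3),(.4536,-.153,.05,-95.3)],.04,s)
```

```text
9.6 [ 0.5781 -0.4068  0.089 ] [[-0.001, 0.901, -0.433], [0.0, -0.433, -0.901], [-1.0, -0.001, 0.0]] F [-0.7  0.2 -1.2] g 0.238 j [ 16.2  46.5  28.6  86.5 -25.5  53.7  26.9]
[[-0.0302, -0.0009, -0.0001, 0.0001], [-0.0302, -0.0009, -0.0001, 0.0001], [-0.0302, -0.0009, -0.0001, 0.0001], [-0.0302, -0.0009, -0.0001, 0.0001], [0.0014, -0.0312, -0.0249, -0.0509], [0.0014, -0.0299, -0.0265, -0.0509], [0.0014, -0.0285, -0.028, -0.0509], [0.0014, -0.0271, -0.0294, -0.0509], [0.0014, -0.0256, -0.0307, -0.0509], [0.0014, -0.024, -0.032, -0.0509]]
[[0.0014, -0.0223, -0.0332, -0.0509], [0.0375, 0.0, 0.0, -0.0], [0.0375, 0.0, 0.0, -0.0], [0.0375, 0.0, 0.0, -0.0], [0.0375, 0.0, 0.0, -0.0]]
```

send_rows --pt "-0.03 -0.001 0 0" --pt "-0.03 -0.001 0 0" --pt "-0.03 -0.001 0 0" --pt "-0.03 -0.001 0 0" --pt "0.0014 -0.031 -0.025 -0.051" --pt "0.0014 -0.03 -0.0265 -0.051" --pt "0.0014 -0.0285 -0.028 -0.051" --pt "0.0014 -0.027 -0.0294 -0.051" --pt "0.0014 -0.0256 -0.0307 -0.051" --pt "0.0014 -0.024 -0.032 -0.051"

```text
time: 10.6
tcp_pos: [0.4699, -0.1878, 0.2011]
tool_rot: [[0.0, 0.99, -0.14], [0.0, -0.14, -0.99], [-1.0, 0.0, -0.0]]
contact_force: [1.5, -0.9, -1.7]
grip_width: 0.238
```

send_rows --pt "0.0014 -0.022 -0.033 -0.051" --pt "0.0375 0 0 0" --pt "0.0375 0 0 0" --pt "0.0375 0 0 0" --pt "0.0375 0 0 0" --pt "0 0 0 0" --pt "0 0 0 0"

```text
time: 11.3
tcp_pos: [0.4534, -0.1537, 0.05]
tool_rot: [[-0.001, 0.996, -0.092], [0.0, -0.092, -0.996], [-1.0, -0.001, -0.0]]
contact_force: [0.1, -0.2, -0.4]
grip_width: 0.239
```

Run:
```python
from h import *
ctrl.state();viewer.read_camera("wrist")
s=st()
c=viewer.read_camera("top");sc=viewer.read_camera("scene")
cv2.imwrite("pics/t5.png",np.hstack([cv2.resize(c['img'][190:360,90:350],(795,520),interpolation=cv2.INTER_CUBIC)]))
R=np.array(s['tool_rot']);p=np.array(s['tcp_pos'])
for n,q in [("t",c),("s",sc)]:
  for t in ["spatula_grip","spatula_tip","spatula","cake_center","board"]:
    for d in tip_of(t,q)[:3]:
      X=world(q,d['centre']); print(n,t,np.round(X,4),'tool',np.round(R.T@(X-p),4),round(d['confidence'],2))
```

```text
11.35 [ 0.4542 -0.1539  0.0509] [[0.001, 0.996, -0.092], [-0.0, -0.092, -0.996], [-1.0, 0.001, 0.0]] F [ 0.3  0.1 -1.2] g 0.242 j [-1.000e-01  3.360e+01  1.960e+01  1.233e+02 -2.450e+01  2.660e+01
  3.330e+01]
t spatula [0.4728 0.0007 0.0298] tool [ 0.021   0.0043 -0.1557] 0.83
t spatula [ 7.238e-01 -9.450e-02  4.000e-04] tool [ 0.0508  0.263  -0.0839] 0.58
t cake_center [0.4786 0.1311 0.0096] tool [ 0.0412 -0.0019 -0.2861] 0.85
t cake_center [0.3032 0.1981 0.0077] tool [ 0.0428 -0.1827 -0.3367] 0.79
t cake_center [0.3439 0.0837 0.0037] tool [ 0.047  -0.1316 -0.2265] 0.63
t board [ 0.4856  0.3031 -0.0016] tool [ 0.0523 -0.0107 -0.458 ] 0.6
t board [0.7238 0.289  0.0033] tool [ 0.0477  0.2278 -0.4658] 0.5
s spatula_grip [ 0.451  -0.1837  0.07  ] tool [-0.0191 -0.0004  0.0299] 0.71
s spatula_grip [0.7207 0.2942 0.0009] tool [ 0.0501  0.2243 -0.4707] 0.43
s spatula_tip [0.475  0.0452 0.0351] tool [ 0.0157  0.0025 -0.2002] 0.79
s spatula [0.4699 0.0081 0.0313] tool [ 0.0195  0.0008 -0.1628] 0.81
s cake_center [0.3431 0.084  0.0063] tool [ 0.0443 -0.1325 -0.2268] 0.97
s cake_center [0.4821 0.135  0.0084] tool [ 0.0424  0.0012 -0.2903] 0.91
s cake_center [0.2998 0.2039 0.0097] tool [ 0.0408 -0.1866 -0.3422] 0.64
s board [0.4903 0.3026 0.0007] tool [ 0.0501 -0.006  -0.4579] 0.92
```

View pics/t5.png

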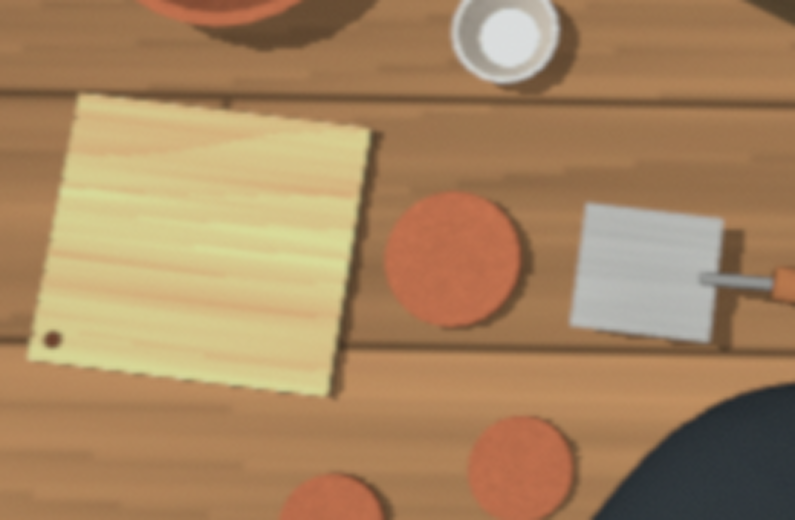

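The blade is parallel to the board's edge and centred on the cake, with about 40 mm to the rim, and the cake is 25 mm from the board. Lowering it to the bench and sliding forward.

send_rows --pt "0.015 0 0 0" --pt "0.01 0 0 0" --pt "0.005 0 0 0" --pt "0 0 -0.01 0" --pt "0 0 -0.01 0" --pt "0 0 -0.01 0" --pt "0 0 -0.005 0" --pt "0 0 0 0"

```text
time: 12.75
tcp_pos: [0.4569, -0.117, 0.0196]
tool_rot: [[-0.0, 0.996, -0.089], [0.001, -0.089, -0.996], [-1.0, -0.0, -0.001]]
contact_force: [0.4, 0.6, -1.6]
grip_width: 0.241
```

send_rows --pt "0 0 -0.004 0" --pt "0 0 -0.004 0" --pt "0 0 -0.004 0" --pt "0 0 -0.004 0" --pt "0 0 -0.004 0" --pt "0 0 -0.004 0" --pt "0 0 0 0"

```text
time: 13.45
tcp_pos: [0.4591, -0.0938, 0.0196]
tool_rot: [[-0.0, 0.996, -0.09], [0.0, -0.09, -0.996], [-1.0, -0.0, -0.0]]
contact_force: [0.3, 0.4, -0.3]
grip_width: 0.237
```

Run:
```python
from h import *
s=st()
c=viewer.read_camera("top");sc=viewer.read_camera("scene")
cv2.imwrite("pics/t6.png",np.vstack([cv2.resize(c['img'][220:330,170:330],(640,440)[:2],interpolation=cv2.INTER_CUBIC)[:300],cv2.resize(sc['img'][150:250,290:490],(640,300),interpolation=cv2.INTER_CUBIC)]))
R=np.array(s['tool_rot']);p=np.array(s['tcp_pos'])
for n,q in [("t",c),("s",sc)]:
  for t in ["spatula_tip","cake_center","board"]:
    for d in tip_of(t,q)[:3]:
      X=world(q,d['centre']); print(n,t,np.round(X,4),'tool',np.round(R.T@(X-p),4),round(d['confidence'],2))
```

```text
13.45 [ 0.4591 -0.0938  0.0196] [[-0.0, 0.996, -0.09], [0.0, -0.09, -0.996], [-1.0, -0.0, -0.0]] F [ 0.3  0.4 -0.3] g 0.237 j [ -5.5  36.3  16.9 126.  -28.5  21.3  29.9]
t spatula_tip [0.4819 0.1143 0.0024] tool [ 0.0173  0.004  -0.2093] 0.56
t spatula_tip [ 0.372  -0.3642 -0.001 ] tool [ 0.0204 -0.0624  0.2772] 0.47
t cake_center [0.4819 0.1493 0.0097] tool [ 0.01    0.0008 -0.2441] 0.71
t board [ 0.4828  0.2977 -0.003 ] tool [ 0.0228 -0.0116 -0.392 ] 0.73
s spatula_tip [0.4823 0.1084 0.0034] tool [ 0.0163  0.005  -0.2035] 0.77
s cake_center [0.3427 0.0826 0.002 ] tool [ 0.0176 -0.1318 -0.1651] 0.94
s cake_center [0.4805 0.1502 0.0062] tool [ 0.0135 -0.0006 -0.2449] 0.84
s cake_center [0.3002 0.2039 0.0078] tool [ 0.0119 -0.1851 -0.2822] 0.8
s board [0.4882 0.3036 0.0038] tool [ 0.016  -0.0068 -0.3984] 0.83
```

View pics/t6.png

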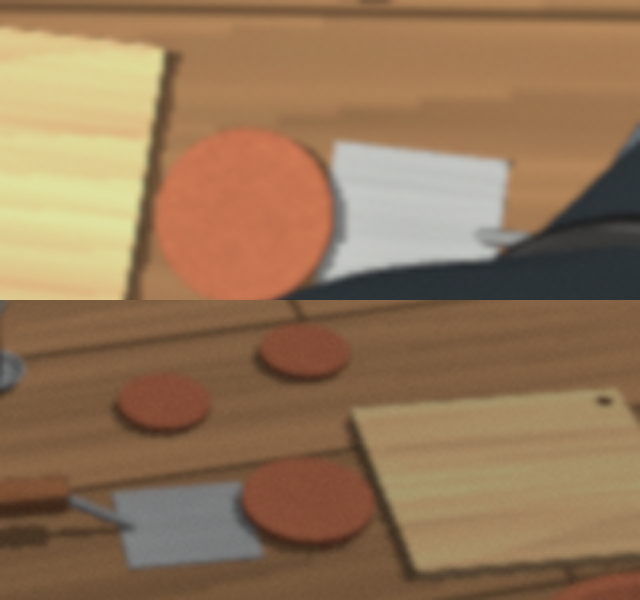

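The blade is under the near rim, and the cake has moved to about 6 mm from the board. Pushing it home slowly.

send_rows --pt "0 0 -0.003 0" --pt "0 0 -0.003 0" --pt "0 0 -0.002 0" --pt "0 0 0 0"

```text
time: 14.25
tcp_pos: [0.4598, -0.0861, 0.0196]
tool_rot: [[0.0, 0.996, -0.09], [0.0, -0.09, -0.996], [-1.0, 0.0, -0.0]]
contact_force: [0.6, 0.8, -0.1]
grip_width: 0.241
```

send_rows --pt "0 0 -0.002 0" --pt "0 0 -0.002 0" --pt "0 0 0 0"

```text
time: 14.55
tcp_pos: [0.4602, -0.0824, 0.0196]
tool_rot: [[0.0, 0.996, -0.091], [0.0, -0.091, -0.996], [-1.0, 0.0, -0.0]]
contact_force: [1.0, -0.7, -1.6]
grip_width: 0.239
```

send_rows --pt "0 0 -0.002 0" --pt "0 0 -0.002 0" --pt "0 0 0 0"

```text
time: 14.85
tcp_pos: [0.4605, -0.0782, 0.0196]
tool_rot: [[-0.0, 0.996, -0.091], [0.0, -0.091, -0.996], [-1.0, -0.0, -0.0]]
contact_force: [0.7, 0.4, -0.5]
grip_width: 0.237
```

Run:
```python
from h import *
s=st()
R=np.array(s['tool_rot']);p=np.array(s['tcp_pos'])
for n in ["top","scene"]:
  q=viewer.read_camera(n)
  for t in ["spatula_tip","cake_center","board"]:
    for d in tip_of(t,q)[:3]:
      X=world(q,d['centre'])
      if abs(X[0]-.48)<.03: print(n,t,np.round(X,4),'tool',np.round(R.T@(X-p),4),round(d['confidence'],2))
cv2.imwrite("pics/s7.png",cv2.resize(q['img'][160:250,330:480],(750,450),interpolation=cv2.INTER_CUBIC))
```

```text
14.85 [ 0.4605 -0.0782  0.0196] [[-0.0, 0.996, -0.091], [0.0, -0.091, -0.996], [-1.0, -0.0, -0.0]] F [ 0.7  0.4 -0.5] g 0.237 j [ -7.6  36.3  17.2 126.2 -29.   21.2  28.5]
top spatula_tip [0.4809 0.1292 0.0014] tool [ 0.0182  0.0016 -0.2084] 0.59
top cake_center [0.4832 0.1551 0.01  ] tool [ 0.0096  0.0016 -0.2343] 0.9
top board [ 0.4856  0.2993 -0.0045] tool [ 0.0242 -0.0091 -0.3782] 0.75
top board [ 0.4795  0.154  -0.0026] tool [ 0.0223 -0.002  -0.2329] 0.58
scene spatula_tip [0.4843 0.1242 0.0028] tool [ 0.0168  0.0054 -0.2037] 0.89
scene spatula_tip [ 0.4566 -0.1076  0.0394] tool [-0.0199 -0.0012  0.0297] 0.62
scene spatula_tip [0.4819 0.1543 0.0023] tool [ 0.0173  0.0003 -0.2335] 0.43
scene cake_center [0.4813 0.1567 0.0103] tool [ 0.0093 -0.0005 -0.2358] 0.68
scene board [0.4864 0.3047 0.0022] tool [ 0.0175 -0.0089 -0.3837] 0.89
```

View pics/s7.png

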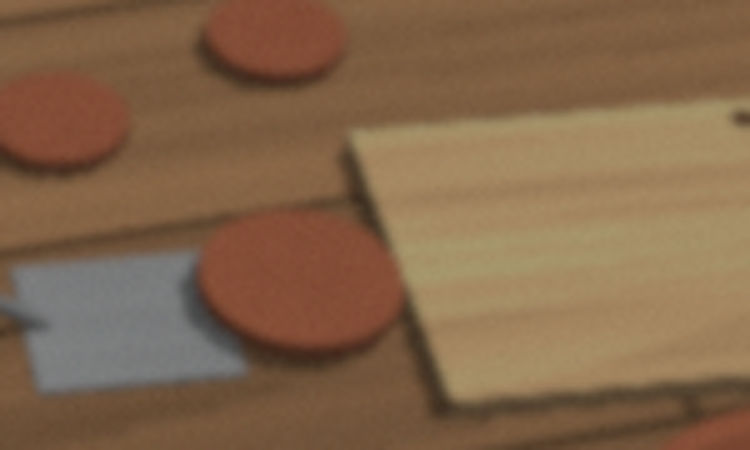

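The cake touches the board's edge at crop (400,290), with the blade about 16 mm under the near rim and its near side slightly raised. Starting the levering arc.

send_rows --pt "-0.006 0 0 0" --pt "-0.006 0 -0.001 0" --pt "-0.006 0 -0.001 0" --pt "-0.006 0 -0.002 0" --pt "-0.006 0 -0.003 0" --pt "-0.006 0 -0.003 0" --pt "-0.005 0 -0.004 0" --pt "-0.005 0 -0.004 0" --pt "0 0 0 0"

```text
time: 16.15
tcp_pos: [0.4624, -0.0599, 0.0662]
tool_rot: [[0.001, 0.996, -0.09], [0.0, -0.09, -0.996], [-1.0, 0.001, -0.0]]
contact_force: [-0.2, -0.7, -2.8]
grip_width: 0.238
```

Run:
```python
from h import *
s=st()
R=np.array(s['tool_rot']);p=np.array(s['tcp_pos'])
for n in ["top","scene"]:
  q=viewer.read_camera(n)
  for t in ["spatula_tip","cake_center","cake"]:
    for d in tip_of(t,q)[:3]:
      X=world(q,d['centre'])
      if abs(X[0]-.48)<.03: print(n,t,np.round(X,4),'tool',np.round(R.T@(X-p),4),round(d['confidence'],2))
cv2.imwrite("pics/s8.png",cv2.resize(q['img'][140:250,320:500],(720,440),interpolation=cv2.INTER_CUBIC))
```

```text
16.15 [ 0.4624 -0.0599  0.0662] [[0.001, 0.996, -0.09], [0.0, -0.09, -0.996], [-1.0, 0.001, -0.0]] F [-0.2 -0.7 -2.8] g 0.238 j [-13.9  31.8  22.9 124.6 -25.8  28.1  23.7]
top spatula_tip [0.4814 0.1475 0.0467] tool [ 0.0195  0.0003 -0.2083] 0.7
top cake_center [0.4834 0.1615 0.0335] tool [ 0.0328  0.0009 -0.2224] 0.7
top cake_center [ 0.4871  0.2986 -0.0005] tool [ 0.0668 -0.0076 -0.3593] 0.29
top cake [0.4786 0.1615 0.0286] tool [ 0.0376 -0.0038 -0.222 ] 0.76
scene cake_center [0.4791 0.1666 0.0339] tool [ 0.0323 -0.0038 -0.227 ] 0.79
scene cake [0.4828 0.1581 0.0319] tool [ 0.0344  0.0007 -0.219 ] 0.95
```

View pics/s8.png

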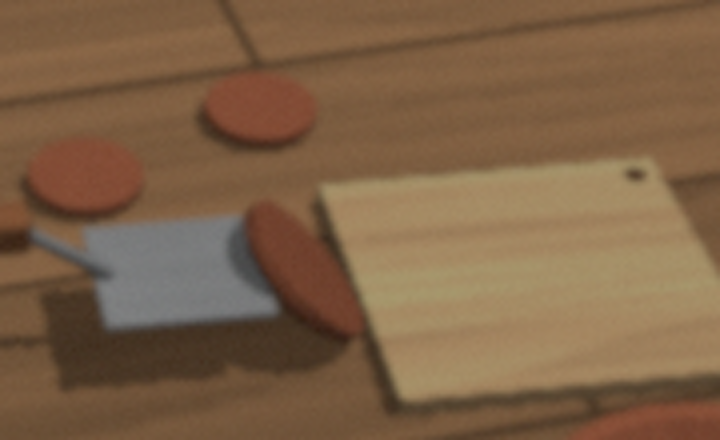

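The cake is at about 45°, resting on the blade's edge with its far rim at the board's foot. Continuing the arc past upright.

send_rows --pt "-0.005 0 -0.005 0" --pt "-0.004 0 -0.005 0" --pt "-0.004 0 -0.006 0" --pt "-0.004 0 -0.006 0" --pt "-0.003 0 -0.006 0" --pt "-0.002 0 -0.006 0" --pt "-0.002 0 -0.006 0" --pt "-0.001 0 -0.006 0" --pt "0 0 0 0"

```text
time: 17.45
tcp_pos: [0.4664, -0.0139, 0.0906]
tool_rot: [[-0.0, 0.996, -0.09], [0.0, -0.09, -0.996], [-1.0, -0.0, -0.0]]
contact_force: [0.7, -0.6, -0.6]
grip_width: 0.239
```

```bash
cat > chk.py <<'E'
from h import *
s=st()
R=np.array(s['tool_rot']);p=np.array(s['tcp_pos'])
for n in ["top","scene"]:
  q=viewer.read_camera(n)
  for t in ["spatula_tip","cake_center","cake"]:
    for d in tip_of(t,q)[:3]:
      X=world(q,d['centre'])
      if abs(X[0]-.48)<.05: print(n,t,np.round(X,4),'tool',np.round(R.T@(X-p),4),round(d['confidence'],2))
E
python3 chk.py
```

```text
17.45 [ 0.4664 -0.0139  0.0906] [[-0.0, 0.996, -0.09], [0.0, -0.09, -0.996], [-1.0, -0.0, -0.0]] F [ 0.7 -0.6 -0.6] g 0.239 j [-22.   29.7  26.1 123.3 -24.4  31.9  17. ]
top spatula_tip [0.4875 0.1934 0.0724] tool [ 0.0183  0.0025 -0.2084] 0.6
top cake_center [0.4883 0.1948 0.0475] tool [ 0.0432  0.0031 -0.2098] 0.81
top cake_center [0.4849 0.14   0.0729] tool [ 0.0178  0.0047 -0.1549] 0.47
top cake [0.4827 0.1858 0.0453] tool [ 0.0453 -0.0016 -0.2003] 0.92
scene cake_center [0.4913 0.196  0.0484] tool [ 0.0423  0.0061 -0.2113] 0.8
scene cake [0.4879 0.1839 0.0463] tool [ 0.0444  0.0038 -0.1989] 0.62
```

The cake now stands upright against the edge. Pushing it over.

send_rows --pt "0 0 -0.005 0" --pt "0 0 -0.005 0" --pt "0 0 -0.005 0" --pt "0 0 -0.005 0" --pt "0.001 0 -0.005 0" --pt "0.001 0 -0.004 0" --pt "0 0 0 0" --pt "0 0 0 0" --pt "0 0 0 0"

```text
time: 18.75
tcp_pos: [0.4689, 0.0137, 0.0886]
tool_rot: [[0.0, 0.996, -0.091], [-0.0, -0.091, -0.996], [-1.0, 0.0, 0.0]]
contact_force: [-0.2, 0.1, -1.6]
grip_width: 0.237
```

```bash
python3 chk.py
```

```text
18.75 [0.4689 0.0137 0.0886] [[0.0, 0.996, -0.091], [-0.0, -0.091, -0.996], [-1.0, 0.0, 0.0]] F [-0.2  0.1 -1.6] g 0.237 j [-25.4  30.1  26.4 123.1 -24.9  31.9  14. ]
top spatula_tip [0.4939 0.2182 0.071 ] tool [ 0.0176  0.0062 -0.206 ] 0.64
scene spatula_tip [0.4946 0.2148 0.0723] tool [ 0.0163  0.0072 -0.2026] 0.95
scene cake_center [0.4945 0.2231 0.0206] tool [ 0.068   0.0064 -0.2109] 0.67
scene cake [0.4907 0.2171 0.0292] tool [ 0.0594  0.0031 -0.2046] 0.75
```

The cake has tipped over onto the board: its former bottom reads about 9 mm above its centre, and the centre is at z≈20 mm. It overhangs the edge, so I'll back off, lower the blade, and nudge it fully onto the board.

send_rows --pt "-0.005 0 0.02 0" --pt "0 0 0.03 0" --pt "0 0 0.03 0" --pt "0.02 0 0 0" --pt "0.02 0 0 0" --pt "0.0145 0 0 0" --pt "0 0 0 0" --pt "0 0 0 0"

```text
time: 19.95
tcp_pos: [0.4615, -0.0659, 0.0392]
tool_rot: [[-0.001, 0.996, -0.091], [-0.0, -0.091, -0.996], [-1.0, -0.001, 0.0]]
contact_force: [-0.1, 0.5, -0.8]
grip_width: 0.243
```

```bash
python3 chk.py
python3 - <<'E'
from h import *
a=viewer.read_camera("top")['img'][200:330,80:290]; b=viewer.read_camera("scene")['img'][150:260,330:530]
cv2.imwrite("pics/v9.png",np.vstack([cv2.resize(a,(480,297),interpolation=cv2.INTER_CUBIC),cv2.resize(b,(480,264),interpolation=cv2.INTER_CUBIC)]))
E
```

```text
19.95 [ 0.4615 -0.0659  0.0392] [[-0.001, 0.996, -0.091], [-0.0, -0.091, -0.996], [-1.0, -0.001, 0.0]] F [-0.1  0.5 -0.8] g 0.243 j [-11.1  34.4  20.  125.6 -28.1  24.2  26.3]
top spatula_tip [0.4793 0.1396 0.0191] tool [ 0.0201 -0.0011 -0.2063] 0.62
top cake_center [0.4927 0.2188 0.021 ] tool [ 0.0182  0.005  -0.2864] 0.93
scene spatula_tip [0.4827 0.1351 0.0227] tool [ 0.0166  0.0028 -0.2021] 0.7
scene cake_center [0.498  0.223  0.0199] tool [ 0.0193  0.01   -0.291 ] 0.84
scene cake [0.4935 0.2184 0.0279] tool [ 0.0114  0.0059 -0.2861] 0.68
```

send_rows --pt "0.002 0.003 0 0" --pt "0.002 0.002 -0.005 0" --pt "0 0 -0.012 0" --pt "0 0 -0.012 0" --pt "0 0 -0.005 0" --pt "0 0 -0.005 0" --pt "0 0 -0.005 0" --pt "0 0 -0.005 0" --pt "0 0 -0.005 0" --pt "0 0 0 0"

```text
time: 21.45
tcp_pos: [0.4716, -0.0117, 0.0351]
tool_rot: [[-0.0, 0.996, -0.09], [0.0, -0.09, -0.996], [-1.0, -0.0, -0.0]]
contact_force: [0.4, 0.5, -1.5]
grip_width: 0.236
```

```bash
python3 chk.py
```

```text
21.45 [ 0.4716 -0.0117  0.0351] [[-0.0, 0.996, -0.09], [0.0, -0.09, -0.996], [-1.0, -0.0, -0.0]] F [ 0.4  0.5 -1.5] g 0.236 j [-18.1  35.2  20.6 125.1 -29.6  24.3  21.2]
top spatula_tip [0.4905 0.1964 0.0178] tool [ 1.740e-02  1.000e-04 -2.089e-01] 0.74
top cake_center [0.4972 0.2344 0.0206] tool [ 0.0145  0.0033 -0.2474] 0.64
top cake [0.4908 0.2329 0.0244] tool [ 0.0107 -0.0029 -0.2453] 0.73
scene spatula_tip [0.4965 0.188  0.0192] tool [ 0.0159  0.0068 -0.2011] 0.75
scene cake_center [0.4971 0.2386 0.0203] tool [ 0.0148  0.0029 -0.2516] 0.69
scene cake [0.4947 0.2321 0.0276] tool [ 0.0075  0.001  -0.2448] 0.77
```

send_rows --pt "0 0 -0.005 0" --pt "0 0 -0.005 0" --pt "0 0 -0.005 0" --pt "0 0 -0.005 0" --pt "0 0 -0.003 0" --pt "0 0 0.01 0" --pt "-0.01 0 0.04 0" --pt "-0.02 0 0.04 0" --pt "0 0 0 0"

```text
time: 22.75
tcp_pos: [0.4655, -0.086, 0.0672]
tool_rot: [[0.004, 0.995, -0.099], [-0.004, -0.099, -0.995], [-1.0, 0.004, 0.003]]
contact_force: [-0.1, 0.1, -2.2]
grip_width: 0.241
```

```bash
python3 chk.py;  python3 - <<'E'
from h import *
a=viewer.read_camera("top")['img'][200:330,80:290]; b=viewer.read_camera("scene")['img'][150:260,330:530]
cv2.imwrite("pics/v10.png",np.vstack([cv2.resize(a,(480,297),interpolation=cv2.INTER_CUBIC),cv2.resize(b,(480,264),interpolation=cv2.INTER_CUBIC)]))
c=viewer.read_camera("top")
for t in ["dish0","cobek"]: print(t,[np.round(world(c,d['centre']),3) for d in tip_of(t,c)][:2])
E
```

```text
22.75 [ 0.4655 -0.086   0.0672] [[0.004, 0.995, -0.099], [-0.004, -0.099, -0.995], [-1.0, 0.004, 0.003]] F [-0.1  0.1 -2.2] g 0.241 j [-11.2  32.   23.3 123.7 -25.6  28.6  26. ]
top spatula_tip [0.4861 0.1183 0.0478] tool [ 1.870e-02  2.000e-04 -2.053e-01] 0.84
top cake_center [0.4971 0.258  0.0211] tool [ 0.0449 -0.0028 -0.3456] 0.56
top cake [0.493  0.2571 0.0245] tool [ 0.0415 -0.0067 -0.3442] 0.65
scene spatula_tip [0.4911 0.124  0.0466] tool [ 0.0199  0.0046 -0.2116] 0.65
scene cake_center [0.4973 0.2554 0.0223] tool [ 0.0438 -0.0023 -0.343 ] 0.73
scene cake [0.4955 0.2537 0.0268] tool [ 0.0393 -0.0039 -0.3411] 0.78
dish0 [array([0.631, 0.103, 0.001]), array([ 0.375, -0.365,  0.001])]
cobek [array([0.723, 0.289, 0.002])]
```

The cake is now wholly on the board (centre at y≈0.257) and the dish and cobek are unmoved. Laying the spatula down on the open bench behind.

send_rows --pt "0 0.005 0.03 0" --pt "0 0.005 0.035 0" --pt "0 0.005 0.035 0" --pt "0 0.005 0.03 0" --pt "0.015 0 0 0" --pt "0.015 0 0 0" --pt "0.01 0 0 0" --pt "0.005 0 0 0" --pt "0 0 0 0" --pt "0 0 0 0"

```text
time: 24.4
tcp_pos: [0.4737, -0.2103, 0.0204]
tool_rot: [[0.0, 0.996, -0.091], [-0.0, -0.091, -0.996], [-1.0, 0.0, 0.0]]
contact_force: [0.3, -0.1, -1.7]
grip_width: 0.241
```

send_rows --pt "0 0 0 0" --pt "0 0 0 0" --pt "0 0 0 0" --pt "0 0 0 0" --pt "0 0 0 0" --grip 0.4

```text
time: 24.9
tcp_pos: [0.4736, -0.2104, 0.0202]
tool_rot: [[0.0, 0.996, -0.091], [-0.0, -0.091, -0.996], [-1.0, 0.0, 0.0]]
contact_force: [0.7, -0.7, 0.1]
grip_width: 0.7
```

send_rows --pt "-0.01 0 0 0" --pt "-0.025 0 0 0" --pt "-0.035 0 0 0" --pt "-0.04 0 0 0" --pt "-0.04 0 0 0" --pt "0 0 0.04 0" --pt "0 0 0.04 0" --pt "0 0 0.04 0" --pt "0 0 0 0"

```text
time: 25.8
tcp_pos: [0.4605, -0.3361, 0.1715]
tool_rot: [[0.001, 0.995, -0.098], [-0.005, -0.098, -0.995], [-1.0, 0.001, 0.004]]
contact_force: [-0.3, 0.5, 0.1]
grip_width: 0.698
```

```bash
python3 chk.py;  python3 - <<'E'
from h import *
c=viewer.read_camera("top");d_=viewer.read_camera("scene")
a=c['img'][180:360,80:440]; b=d_['img'][130:290,100:520]
cv2.imwrite("pics/v11.png",np.vstack([cv2.resize(a,(600,300),interpolation=cv2.INTER_CUBIC),cv2.resize(b,(600,229),interpolation=cv2.INTER_CUBIC)]))
for q in (c,d_):
  for t in ["dish0","dish1","cobek","spatula","spatula_grip"]: print(t,[np.round(world(q,d['centre']),3) for d in tip_of(t,q)][:2])
E
```

```text
25.8 [ 0.4605 -0.3361  0.1715] [[0.001, 0.995, -0.098], [-0.005, -0.098, -0.995], [-1.0, 0.001, 0.004]] F [-0.3  0.5  0.1] g 0.698 j [ 13.   30.1  28.1 104.  -17.7  50.1  43.7]
top spatula_tip [ 0.4949 -0.0043  0.0014] tool [ 0.1686  0.0015 -0.3343] 0.55
top spatula_tip [0.494  0.2581 0.0233] tool [ 0.1455 -0.025  -0.5952] 0.32
top cake_center [0.4965 0.256  0.0208] tool [ 0.148  -0.0223 -0.5934] 0.9
top cake [0.4944 0.2562 0.0248] tool [ 0.1439 -0.0244 -0.5934] 0.84
scene spatula_tip [ 0.4993 -0.0079  0.0049] tool [ 0.1651  0.0063 -0.3311] 0.67
scene cake_center [0.496  0.2568 0.0233] tool [ 0.1455 -0.0229 -0.5941] 0.65
scene cake [0.4964 0.2542 0.0286] tool [ 0.1402 -0.0222 -0.5916] 0.84
dish0 [array([ 0.373, -0.367,  0.001]), array([0.632, 0.103, 0.001])]
dish1 [array([ 0.373, -0.367,  0.001]), array([0.632, 0.103, 0.001])]
cobek [array([0.724, 0.29 , 0.003]), array([0.495, 0.258, 0.025])]
spatula [array([ 0.493, -0.055,  0.001])]
spatula_grip [array([ 0.471, -0.241,  0.044])]
dish0 [array([0.631, 0.105, 0.003]), array([ 0.372, -0.362,  0.003])]
dish1 [array([0.631, 0.105, 0.003]), array([ 0.372, -0.362,  0.003])]
cobek [array([0.72 , 0.292, 0.001])]
spatula [array([ 0.49 , -0.05 , -0.003]), array([ 0.47 , -0.238,  0.039])]
spatula_grip [array([ 0.467, -0.238,  0.039])]
```

View pics/v11.png

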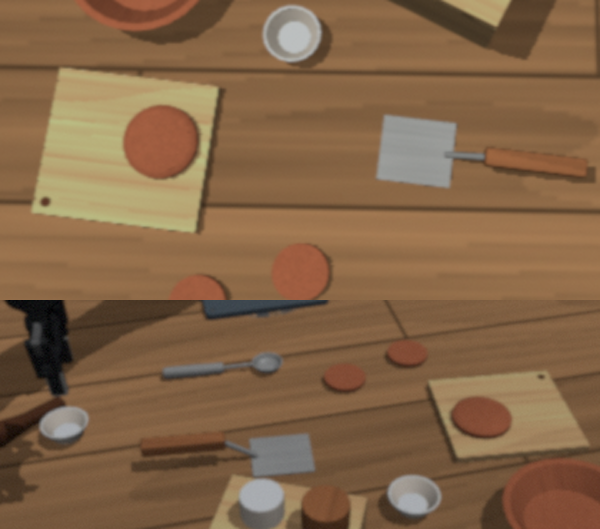

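The cake is flat on the board at crop (161,142), and the narrower face with its bevel ring shows on top. The spatula lies flat on the bare bench at crop (415,150), and the gripper is clear. Handing in.

```bash
python3 -c "
from h import *
print(ctrl.finish_job())"
```

```text
the job is handed in; nothing more can be done
None
```

The job is done and handed in at about 26 s on the robot's clock. The cake lies bevel-side up on the board, and the spatula lies flat on the bare bench, released. No verdict was reported.

- **Drawing the spatula out:** The moves I had could not tilt the tool, so I took the handle's very end with the gripper straight down instead of leaning back 35°. The wrist force showed no contact with the riser. I then regripped farther up the handle.
- **Flipping the cake:** I slid the blade under the near rim, pushed the cake against the board's edge and levered it over in an arc. It landed overhanging the front edge, so I nudged it fully onto the board with the blade.
- **Last checks, cake:** Both cameras put its centre at about (0.496, 0.256, 0.022), wholly on the board. Its original lower face reads 4–5 mm above the centre. 7 mm is the exact value, so this is within the networks' error. The bevel ring shows in the picture.
- **Last checks, the rest:** The spatula's tip reads about 1–5 mm above the bench and its grip point about 40 mm. The cobek and both dishes read where they stood, within about 4 mm. All wrist forces I read were under 4 N. None of the checks failed or contradicted another.

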